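# Make up two stained-glass class kits in shadow-cut trays

### The arm

A 6-joint arm with a two-finger parallel gripper is mounted at the origin on the work surface. World frame = base frame: x ahead of the robot, y to its left, z up, the work surface at z = 0. Lengths are in m, angles in rad, forces in N, time in s.
With the tool pointing down it reaches from about 0.325 to 0.775 m from the base axis. Payload 5.5 kg.
Tool frame: the origin (TCP) lies midway between the tips of the shut fingers; the grasp point (between the pads) lies 19 mm behind it (r.pinch_z is the distance from the TCP to the grasp point, in m); x points along the fingers, z is the direction in which the jaws open and shut, and the axes are right-handed (so a half turn about x gives the same grasp; the last joint's range is limited). The gripper opens to 85 mm and grips with 20 to 120 N. Pads are 22 mm wide; open, the fingers measure 114 mm over their backs; the gripper's body (76 mm by 85 mm) begins 54 mm behind the grasp point. The pads swing forward as they close: fully open they stand 13 mm farther back than shut.
Start: joints at [-1.304, 0.091, 1.231, -0, 1.82, -0.057], TCP at [0.191, -0.569, 0.231] pointing down, gripper open.
Joint ranges: [-2.87, 2.87], [-0.86, 2.18], [0.17, 2.46], [-1.51, 4.65], [0.06, 2.69], [-2.65, 2.65]. Speed limits (rad/s): [2.57, 2.57, 3.01, 3.14, 3.14, 3.14].

### API

Orientations are given as [roll, pitch, yaw] about the fixed x, y, z axes, in that order (R = Rz(yaw) Ry(pitch) Rx(roll)).
In Python, from rig import r, read_camera gives the robot as it stands. The module is installed in compiled form; this text tells all that it offers.
- The arm moves only by the tool play_rows, never from a script. Its argument "deltas" is a list of rows, each an object with "jaw": the opening, from -1 (shut) to 1 (fully open); "xyz": the shift along the tool's x, y, z in mm, a list of three; "roll": the turn about the tool's x in rad. A call has exactly 8 rows; each row shifts and turns the commanded pose from where the row before left it, along the tool's axes as they then stand; what a row does not reach is not made up. A row lasts 1/12 s, in which the tool goes at most 41.7 mm and 7.16 degrees, less where a joint would pass 70% of its speed; a pose out of reach is approached as far as the arm can. A call is refused whole if a number of a shift passes 41.7 or a number of a turn 0.125, either way. A call with a gripper value outside its range is refused whole. The fingers move at their own pace and stop on an object; "squeeze" is the grip in N (left out, the last holds). Time passes only in rows, so rows that do not move let the fingers close, or fill a call up. It gives the time, the measured TCP pose, the force and the opening at its end, in the units of the state.
- r.observe(): the state, without advancing time (a new reading comes with each control period).
- read_camera(name): name is "scene" or "top" or "wrist"; returns a dict with "color" (480x640x3 uint8, red, green, blue), "fx", "fy", "cx", "cy" (pixels), "extrinsics" (4x4, takes a point from camera to world coordinates); the wrist camera has in their place "tool_from_camera" (4x4, takes a point from camera to tool coordinates, whose origin is the TCP and whose axes are the tool frame's). Camera axes: x right, y down, z forward; pixel columns grow to the right and rows downward; lengths in m; the calibration is good to about 2 mm. A picture is of the moment at which its call begins: read the wrist's pose just before it. There is no depth.
- r.finish_job(): hands the job in, once; it reports no verdict.
The state is a dict: "t": time; "qpos": joint angles; "joint_vel": joint speeds; "joint_torque": joint torques, N m; "eef_pos": TCP position; "tcp_rot": TCP orientation; "contact_force": force on the tool from outside, world axes, zero at the start; "ft_torque": the same for the moment, N m; "finger_gap": finger opening in m.
Only numpy, scipy, OpenCV 4.12 (cv2) and the standard library are available. Lean on these libraries where they do the work, as an engineer would, in place of code of your own. Each camera call takes 0.05 s, during which the arm holds its last target. There are 200 camera calls.

### The job

Make up the two kits for the stained-glass class. The foiling kit is the wooden burnisher and the copper foil reel, in the tray with the long narrow cut-out; the finishing kit is the rubbing stone and the tin, in the tray with the short wide cut-out: each piece lies flat, right way up and fully down in the cut-out of its shape, with the reel and the tin in the round ones. Leave the small amber jar standing where it is.

Things in the scene. Friction and masses are not known exactly. Their poses are not given: they have to be found in the camera images.
- burnisher: Loose wooden burnishing stick, 150 mm long (own x) x 22 mm wide (own y), about 0.06 kg; the middle 96 mm is a handle 26 mm high, the two tips are lower (14 mm high, 18 mm wide). It is the same either way round. Origin at the centre of its underside, z up.
- stone: Loose grey rubbing stone, a plain block 80 (own x) x 44 (own y) x 28 mm high, about 0.22 kg, the same either way round. Origin at the centre of its underside, z up.
- foil_reel: Loose reel of copper foil: a copper ring standing flat, 60 mm outer diameter, 28 mm hole, 30 mm high, about 0.14 kg. Origin on its axis at the underside, z up.
- tin: Loose round metal tin with its lid on and upward, 60 mm diameter at the lid (57.6 mm below it; the lid is the upper 11 mm), 30 mm high, about 0.12 kg. Origin on its axis at the underside, z up.
- jar: Loose small amber glass jar with a black cap, 46 mm diameter, 60 mm high, 0.13 kg; it stands among the stock, belongs to neither kit and must be left where it is. Origin on its axis at the underside, z up.
- foiling_tray: Tray of the foiling kit: fixed grey slab 180 (x) x 166 (y) x 20 mm high, origin at the centre of its underside, z up. Two cut-outs, 8 mm deep (black floors 12 mm above the table), vertical walls, centred at tray x = 0: a round one, 74 mm diameter, at tray y = +38 mm, and a long narrow one, 164 mm (along tray x) x 36 mm (along y), for the burnisher at tray y = -46 mm.
- finishing_tray: Tray of the finishing kit: fixed grey slab 180 (x) x 166 (y) x 20 mm high, origin at the centre of its underside, z up. Two cut-outs, 8 mm deep (black floors 12 mm above the table), vertical walls, centred at tray x = 0: a round one, 74 mm diameter, at tray y = +38 mm, and a short wide one, 94 mm (along tray x) x 58 mm (along y), for the rubbing stone at tray y = -46 mm.
Not all that is in view belongs to the job. Leave any purple look-alike of the foil_reel alone. Leave any green look-alike of the stone alone.

How it is judged:
By the outcome, as a careful person would: the job done as asked, in the order asked, and still so for the second after the job is handed in, with the robot touching nothing.
It also fails if it takes over 106 s, if anything falls off the work surface, if the arm or the gripper's body presses on something with over 40 N, if the wrist force passes 120 N, or if a joint passes its speed limit or range.

## Working session

There is one attempt and no reset: what is moved stays moved. The work goes in short steps, Python scripts to look and compute and a tool call to move; the robot and the scene stay as the last step left them, time stands still between calls to the robot, and variables do not carry over. Pictures are saved under pics/ and viewed, about 12 in all and at most 16, crops included, and the job is handed in when it is done.

Besides the shell and the picture viewer there is one more tool, called after "Request:" by a JSON object that holds its "name" and its "arguments". play_rows: Moves the arm, as the interface text tells. Its arguments: {"type":"object","properties":{"deltas":{"type":"array"},"squeeze":{"type":"number"}},"required":["deltas"]}

```bash
mkdir -p pics; cat > h.py <<'E'
import numpy as np, cv2
from rig import r, read_camera
def snap(name,fn):
    c=read_camera(name); cv2.imwrite('pics/'+fn,cv2.cvtColor(c['color'],cv2.COLOR_RGB2BGR)); return c
def ray(c,u,v,z,T=None):
    T=c['extrinsics'] if T is None else T
    d=T[:3,:3]@np.array([(u-c['cx'])/c['fx'],(v-c['cy'])/c['fy'],1]); o=T[:3,3]
    return o+d*(z-o[2])/d[2]
E
python3 - <<'E'
from h import *
c=snap('top','top0.png'); s=snap('scene','scene0.png')
for k in (c,s): print(k['fx'],k['cx'],k['cy'],np.round(k['extrinsics'],3).tolist())
import pickle; pickle.dump({'top':{k:v for k,v in c.items()},'scene':dict(s)},open('cams.pkl','wb'))
print(r.observe(), r.pinch_z)
E
```

```text
502.9560840557051 314.33700791202875 233.12254214328144 [[0.023, -0.997, 0.072, 0.433], [-1.0, -0.022, 0.003, 0.011], [-0.001, -0.072, -0.997, 0.975], [0.0, 0.0, 0.0, 1.0]]
481.6617067006121 314.62910598088746 240.61869825584714 [[-0.083, 0.682, -0.726, 1.296], [0.996, 0.066, -0.053, 0.063], [0.012, -0.728, -0.685, 0.764], [0.0, 0.0, 0.0, 1.0]]
{'t': 0.1, 'qpos': array([-1.30373290e+00,  9.18291045e-02,  1.23175208e+00, -4.05868085e-05,
        1.81977211e+00, -5.67322705e-02]), 'joint_vel': array([ 0.00025782, -0.00256588, -0.00178143,  0.00126803,  0.00101477,
       -0.00050819]), 'joint_torque': array([ 3.56162345e-03, -4.60215569e+01, -4.19219291e+01, -6.81869255e-05,
        1.05546348e-02,  2.05817315e-05]), 'eef_pos': array([ 0.1908051 , -0.56860327,  0.23024422]), 'tcp_rot': array([3.10720814, 1.56903525, 1.86019755]), 'contact_force': array([-0.12079163,  0.72054229,  0.00722423]), 'ft_torque': array([-0.01531887, -0.03078963,  0.00863774]), 'finger_gap': 0.08531434081582809} 0.0187
```

View pics/top0.png

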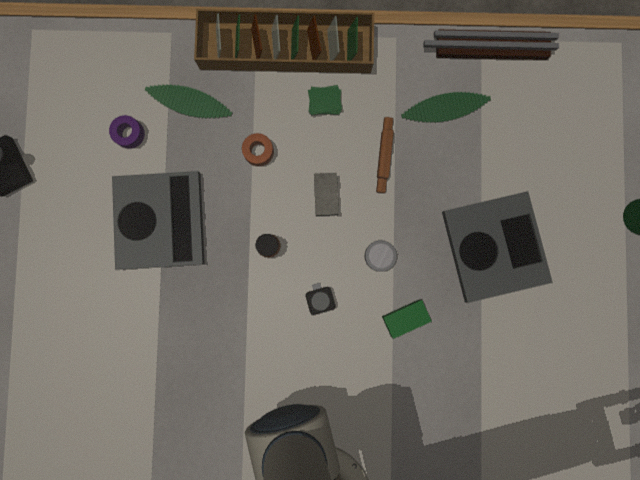

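View pics/scene0.png

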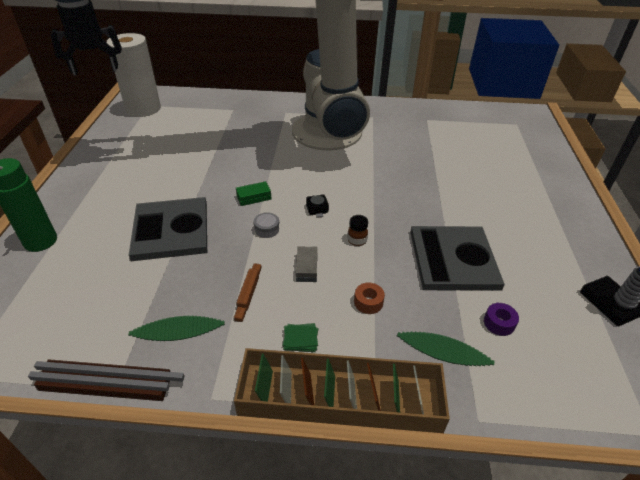

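The top view shows the foiling tray at (158,220), the finishing tray at (497,246), the reel at (257,149), the burnisher at (385,155), the stone at (327,194), the tin at (381,256) and the jar at (267,245). Next I'll enlarge it.

```bash
python3 - <<'E'
import cv2
a=cv2.imread('pics/top0.png')
cv2.imwrite('pics/c1.png',cv2.resize(a[105:285,230:430],None,fx=3.3,fy=3.3,interpolation=cv2.INTER_CUBIC))
t=cv2.hconcat([a[160:280,100:220],a[185:305,440:560]])
t=cv2.convertScaleAbs(t,alpha=1.8)
cv2.imwrite('pics/c2.png',cv2.resize(t,None,fx=3.3,fy=3.3,interpolation=cv2.INTER_CUBIC))
E
```

```text
(no output)
```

View pics/c1.png

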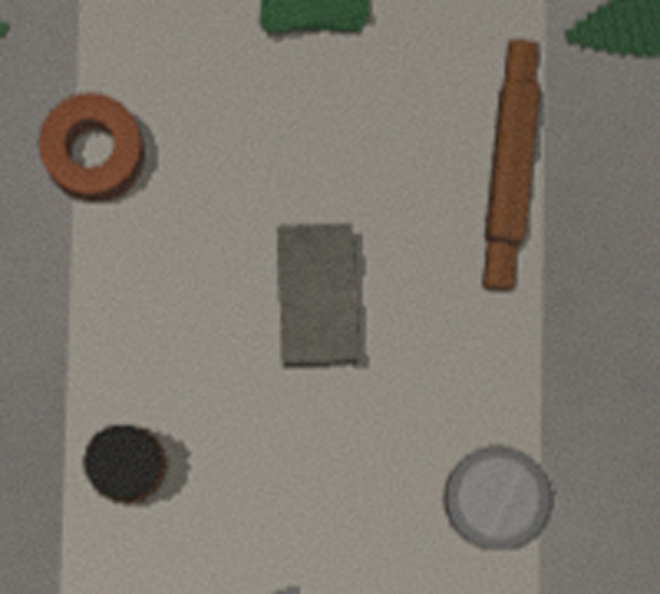

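View pics/c2.png

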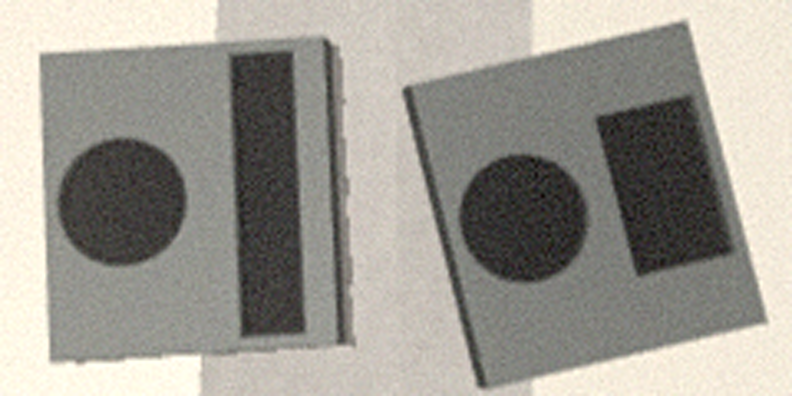

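```bash
python3 - <<'E'
from h import *
import pickle; c=pickle.load(open('cams.pkl','rb'))['top']
A=lambda p,z:ray(c,p[0]/3.3+230,p[1]/3.3+105,z)[:2]*1000
B=lambda p,z=.02:ray(c,p[0]/3.3+100,p[1]/3.3+160,z)[:2]*1000
C=lambda p,z=.02:ray(c,(p[0]-396)/3.3+440,p[1]/3.3+185,z)[:2]*1000
def rep(n,P):
    P=np.array(P); m=P.mean(0); print(n,m.round(1),'sides',[np.round(np.linalg.norm(P[i]-P[i-1]),1) for i in range(len(P))], 'angs',[np.round(np.degrees(np.arctan2(*(P[i]-P[i-1])[::-1])),1) for i in range(len(P))])
rep('stone',[A(p,.028) for p in [(278,226),(352,224),(358,360),(283,366)]])
rep('handle',[A(p,.026) for p in [(503,80),(540,82),(523,241),(487,238)]])
rep('tips',[A(p,.014) for p in [(523,40),(499,290)]])
rep('reel',[A(p,.03) for p in [(39,146),(143,146)]]);rep('reel',[A(p,.03) for p in [(91,93),(91,198)]])
rep('tin',[A(p,.03) for p in [(444,497),(553,497)]]);rep('tin',[A(p,.03) for p in [(498,445),(498,549)]])
rep('jar',[A(p,.06) for p in [(85,463),(165,463)]])
rep('F slot',[B(p) for p in [(231,56),(292,52),(305,331),(241,336)]])
rep('F round',[B(p) for p in [(58,202),(187,202)]]);rep('F round',[B(p) for p in [(122,138),(122,266)]])
rep('F tray',[B(p) for p in [(40,54),(324,38),(338,345),(51,360)]])
rep('G slot',[C(p) for p in [(597,117),(690,97),(733,253),(638,275)]])
rep('G round',[C(p) for p in [(459,218),(588,218)]]);rep('G round',[C(p) for p in [(524,154),(524,283)]])
rep('G tray',[C(p) for p in [(404,88),(687,21),(767,322),(484,388)]])
rep('green',[ray(c,*p,.028)[:2]*1000 for p in [(384,318),(424,300)]])
from scipy.spatial.transform import Rotation as R
o=r.observe(); print(R.from_euler('xyz',o['tcp_rot']).as_matrix().round(3).tolist())
E
```

```text
stone [577.1  -6.8] sides [np.float64(81.3), np.float64(42.7), np.float64(79.0), np.float64(43.2)] angs [np.float64(3.3), np.float64(-87.2), np.float64(-176.4), np.float64(95.9)]
handle [ 658.2 -118.6] sides [np.float64(93.5), np.float64(21.6), np.float64(94.2), np.float64(20.9)] angs [np.float64(-4.9), np.float64(-91.9), np.float64(174.6), np.float64(86.5)]
tips [ 658.4 -119. ] sides [np.float64(149.7), np.float64(149.7)] angs [np.float64(-4.7), np.float64(175.3)]
reel [660.  126.1] sides [np.float64(60.1), np.float64(60.1)] angs [np.float64(91.3), np.float64(-88.7)]
reel [660.4 126.1] sides [np.float64(61.6), np.float64(61.6)] angs [np.float64(1.8), np.float64(-178.2)]
tin [ 462.5 -112.1] sides [np.float64(62.0), np.float64(62.0)] angs [np.float64(91.3), np.float64(-88.7)]
tin [ 462.5 -111.8] sides [np.float64(59.2), np.float64(59.2)] angs [np.float64(0.7), np.float64(-179.3)]
jar [475.7  98.2] sides [np.float64(44.2), np.float64(44.2)] angs [np.float64(91.3), np.float64(-88.7)]
F slot [525.1 269.4] sides [np.float64(163.0), np.float64(35.6), np.float64(162.6), np.float64(36.9)] an
[... 546 characters left out ...]
loat64(92.7), np.float64(56.3)] angs [np.float64(14.3), np.float64(-76.6), np.float64(-165.0), np.float64(104.2)]
G round [ 475.6 -298.5] sides [np.float64(74.2), np.float64(74.2)] angs [np.float64(91.3), np.float64(-88.7)]
G round [ 475.4 -298.7] sides [np.float64(74.3), np.float64(74.3)] angs [np.float64(-0.1), np.float64(179.9)]
G tray [ 484.6 -334.1] sides [np.float64(177.5), np.float64(169.5), np.float64(178.5), np.float64(167.1)] angs [np.float64(15.1), np.float64(-75.4), np.float64(-165.6), np.float64(104.3)]
green [ 363.8 -156.5] sides [np.float64(82.2), np.float64(82.2)] angs [np.float64(115.2), np.float64(-64.8)]
[[-0.001, 0.948, 0.318], [0.002, 0.318, -0.948], [-1.0, 0.0, -0.002]]
```

The measured sizes agree with the given ones: stone 80x43 mm, tips 150 mm apart, rounds 74 mm, slots 163x36 and 93x56 mm. First move: to the burnisher at (658,-119), at -4.8°.

Request:
{"name": "play_rows", "arguments": {"deltas": [{"jaw": 1,"xyz": [0,35,-16.6],"roll": 0},{"jaw": 1,"xyz": [0,35,-16.6],"roll": 0},{"jaw": 1,"xyz": [0,35,-16.6],"roll": 0},{"jaw": 1,"xyz": [0,35,-16.6],"roll": 0},{"jaw": 1,"xyz": [0,35,-16.6],"roll": 0},{"jaw": 1,"xyz": [0,35,-16.6],"roll": 0},{"jaw": 1,"xyz": [0,35,-16.6],"roll": 0},{"jaw": 1,"xyz": [0,35,-16.6],"roll": 0}], "squeeze": 50}}

```text
t: 0.77
eef_pos: [0.415, -0.3522, 0.2308]
tcp_rot: [-2.62, 1.57, 2.416]
contact_force: [0.4, 0.1, 0.6]
finger_gap: 0.0856
```

```bash
cat > go.py <<'E'
# usage: go.py x y z phi(deg): prints shift in tool axes now, and after the turn, plus roll
import sys
from h import *
from scipy.spatial.transform import Rotation as R
o=r.observe(); M=R.from_euler('xyz',o['tcp_rot']).as_matrix(); p=o['eef_pos']*1e3
phi=np.degrees(np.arctan2(M[1,1],M[0,1]))
print('t %.2f p'%o['t'],p.round(1),'phi %.2f'%phi,'tilt',M[2].round(3),'F',o['contact_force'].round(1),'gap %.1f'%(o['finger_gap']*1e3),'q',o['qpos'].round(2))
if len(sys.argv)>4:
    x,y,z,f=map(float,sys.argv[1:5]); d=np.array([x,y,z])-p
    f=(f-phi+90)%180-90+phi if 'sym' in sys.argv else f
    for n,a in (('now',phi),('after turn',f)):
        c,s=np.cos(np.radians(a)),np.sin(np.radians(a)); print(n,'xyz',np.round([-d[2],c*d[0]+s*d[1],s*d[0]-c*d[1]],1))
    print('roll %.3f'%np.radians(phi-f))
E
python3 go.py 658 -119 100 -4.8
```

```text
t 0.77 p [ 415.  -352.2  230.8] phi 18.54 tilt [-1.    -0.    -0.001] F [0.4 0.1 0.6] gap 85.6 q [-0.77 -0.06  1.38 -0.    1.82  0.48]
now xyz [ 130.8  304.5 -143.8]
after turn xyz [ 130.8  222.6 -252.7]
roll 0.407
```

Request:
{"name": "play_rows", "arguments": {"deltas": [{"jaw": 1,"xyz": [8,36,-17],"roll": 0},{"jaw": 1,"xyz": [8,36,-17],"roll": 0},{"jaw": 1,"xyz": [8,36,-17],"roll": 0},{"jaw": 1,"xyz": [8,36,-17],"roll": 0},{"jaw": 1,"xyz": [8,36,-17],"roll": 0},{"jaw": 1,"xyz": [8,36,-17],"roll": 0},{"jaw": 1,"xyz": [8,36,-17],"roll": 0},{"jaw": 1,"xyz": [8,36,-17],"roll": 0}]}}

```text
t: 1.43
eef_pos: [0.6448, -0.1315, 0.1662]
tcp_rot: [-2.067, 1.57, 2.97]
contact_force: [-0.3, -0.8, 0.3]
finger_gap: 0.0852
```

Request:
{"name": "play_rows", "arguments": {"deltas": [{"jaw": 1,"xyz": [0,0,0],"roll": 0.1},{"jaw": 1,"xyz": [0,0,0],"roll": 0.1},{"jaw": 1,"xyz": [0,0,0],"roll": 0.1},{"jaw": 1,"xyz": [0,0,0],"roll": 0.107},{"jaw": 0.2,"xyz": [0,0,0],"roll": 0},{"jaw": 0.2,"xyz": [0,0,0],"roll": 0},{"jaw": 0.2,"xyz": [0,0,0],"roll": 0},{"jaw": 0.2,"xyz": [0,0,0],"roll": 0}]}}

```text
t: 2.1
eef_pos: [0.6438, -0.1334, 0.1672]
tcp_rot: [-1.837, 1.571, 2.795]
contact_force: [0.0, -0.4, -0.5]
finger_gap: 0.0513
```

```bash
python3 go.py 658.3 -118.8 12 -4.8; python3 - <<'E'
from h import *
c=snap('wrist','w1.png'); print(c['fx'],c['cx'],c['cy'],np.round(c['tool_from_camera'],3).tolist())
E
```

```text
t 2.10 p [ 643.8 -133.4  167.2] phi -4.66 tilt [-1. -0. -0.] F [ 0.  -0.4 -0.5] gap 51.3 q [-0.26  0.24  1.17  0.    1.72  1.4 ]
now xyz [155.2  13.3 -15.7]
after turn xyz [155.2  13.3 -15.7]
roll 0.002
380.4149900201784 324.4477114560585 240.12377423599202 [[-0.0, -0.256, 0.967, -0.143], [0.001, -0.967, -0.256, 0.065], [1.0, 0.0, 0.0, 0.001], [0.0, 0.0, 0.0, 1.0]]
```

View pics/w1.png

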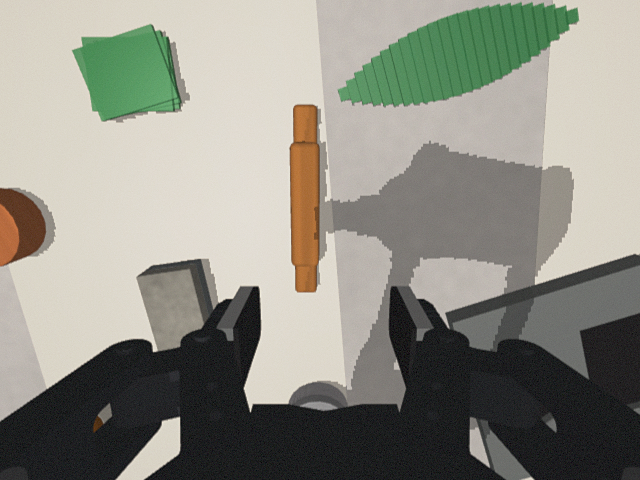

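The wrist view shows the burnisher upright on the mat, handle from (291..320, 143) to (265 row), centre about (305,204). I'll check that against the top-camera position.

```bash
cat >> h.py <<'E'
from scipy.spatial.transform import Rotation as R
def wray(u,v,z,o=None):
    o=o or r.observe(); W=np.eye(4); W[:3,:3]=R.from_euler('xyz',o['tcp_rot']).as_matrix(); W[:3,3]=o['eef_pos']
    c=read_camera('wrist'); return ray(c,u,v,z,W@c['tool_from_camera'])[:2]*1e3
E
python3 - <<'E'
from h import *
P=[wray(u,v,.026) for u,v in [(292,143),(318,143),(320,266),(291,264)]]
print(np.round(P,1),np.mean(P,0)); t=[wray(305.5,105,.014),wray(306,291,.014)]; print(t,np.mean(t,0))
E
```

```text
[[ 707.8 -115.9]
 [ 706.3 -134.6]
 [ 612.8 -128.1]
 [ 616.3 -105.5]] [ 660.79815389 -121.0209214 ]
[array([ 734.05873493, -127.6165884 ]), array([ 587.75391772, -114.06834791])] [ 660.90632633 -120.84246815]
```

Request:
{"name": "play_rows", "arguments": {"deltas": [{"jaw": 0.2,"xyz": [0,14.5,-14.7],"roll": 0},{"jaw": 0.2,"xyz": [30,0,0],"roll": 0},{"jaw": 0.2,"xyz": [30,0,0],"roll": 0},{"jaw": 0.2,"xyz": [30,0,0],"roll": 0},{"jaw": 0.2,"xyz": [30,0,0],"roll": 0},{"jaw": 0.2,"xyz": [25,0,0],"roll": 0},{"jaw": 0.2,"xyz": [10,0,0],"roll": 0},{"jaw": -0.2,"xyz": [0,0,0],"roll": 0}]}}

```text
t: 3.12
eef_pos: [0.6574, -0.1193, 0.0083]
tcp_rot: [-1.72, 1.564, 2.91]
contact_force: [0.6, 0.8, 0.4]
finger_gap: 0.0405
```

Request:
{"name": "play_rows", "arguments": {"deltas": [{"jaw": -1,"xyz": [0,0,0],"roll": 0},{"jaw": -1,"xyz": [0,0,0],"roll": 0},{"jaw": -1,"xyz": [0,0,0],"roll": 0},{"jaw": -1,"xyz": [0,0,0],"roll": 0},{"jaw": -1,"xyz": [0,0,0],"roll": 0},{"jaw": -1,"xyz": [0,0,0],"roll": 0},{"jaw": -1,"xyz": [0,0,0],"roll": 0},{"jaw": -1,"xyz": [0,0,0],"roll": 0}]}}

```text
t: 3.78
eef_pos: [0.6606, -0.1201, 0.0144]
tcp_rot: [1.422, 1.568, -0.232]
contact_force: [-0.9, -0.6, 5.8]
finger_gap: 0.0205
```

Request:
{"name": "play_rows", "arguments": {"deltas": [{"jaw": -1,"xyz": [-10,0,0],"roll": 0},{"jaw": -1,"xyz": [-30,0,0],"roll": 0},{"jaw": -1,"xyz": [-30,0,0],"roll": 0},{"jaw": -1,"xyz": [-30,0,0],"roll": 0},{"jaw": -1,"xyz": [0,0,0],"roll": -0.084},{"jaw": -1,"xyz": [0,0,0],"roll": -0.084},{"jaw": -1,"xyz": [0,0,0],"roll": 0},{"jaw": -1,"xyz": [0,0,0],"roll": 0}]}}

```text
t: 4.45
eef_pos: [0.6593, -0.1198, 0.1122]
tcp_rot: [-1.924, 1.57, 2.871]
contact_force: [0.2, 0.1, -1.4]
finger_gap: 0.0206
```

```bash
python3 go.py 525 269.2 110 4.8
```

```text
t 4.45 p [ 659.3 -119.8  112.2] phi 4.72 tilt [-1.    -0.001 -0.   ] F [ 0.2  0.1 -1.4] gap 20.6 q [-0.23  0.29  1.22  0.    1.63  1.26]
now xyz [   2.2 -101.8 -398.7]
after turn xyz [   2.2 -101.2 -398.8]
roll -0.001
```

Request:
{"name": "play_rows", "arguments": {"deltas": [{"jaw": -1,"xyz": [0,-8.5,-33.2],"roll": 0},{"jaw": -1,"xyz": [0,-8.5,-33.2],"roll": 0},{"jaw": -1,"xyz": [0,-8.5,-33.2],"roll": 0},{"jaw": -1,"xyz": [0,-8.5,-33.2],"roll": 0},{"jaw": -1,"xyz": [0,-8.5,-33.2],"roll": 0},{"jaw": -1,"xyz": [0,-8.5,-33.2],"roll": 0},{"jaw": -1,"xyz": [0,-8.5,-33.2],"roll": 0},{"jaw": -1,"xyz": [0,-8.5,-33.2],"roll": 0}]}}

```text
t: 5.12
eef_pos: [0.568, 0.1404, 0.1116]
tcp_rot: [-1.509, 1.569, -2.998]
contact_force: [0.6, 0.9, -0.1]
finger_gap: 0.0206
```

Request:
{"name": "play_rows", "arguments": {"deltas": [{"jaw": -1,"xyz": [0,-8.5,-33.2],"roll": 0},{"jaw": -1,"xyz": [0,-8.5,-33.2],"roll": 0},{"jaw": -1,"xyz": [0,-8.5,-33.2],"roll": 0},{"jaw": -1,"xyz": [0,-8.5,-33.2],"roll": 0},{"jaw": -1,"xyz": [15,0,0],"roll": 0},{"jaw": -1,"xyz": [15,0,0],"roll": 0},{"jaw": -1,"xyz": [15,0,0],"roll": 0},{"jaw": -1,"xyz": [0,0,0],"roll": 0}]}}

```text
t: 5.78
eef_pos: [0.5217, 0.2679, 0.0628]
tcp_rot: [-1.228, 1.563, -2.715]
contact_force: [-0.8, -1.1, -1.7]
finger_gap: 0.0205
```

```bash
python3 go.py 525 269.2 26 4.8; python3 - <<'E'
from h import *
snap('wrist','w2.png')
E
```

```text
t 5.78 p [521.7 267.9  62.8] phi 4.77 tilt [-1.    -0.007  0.003] F [-0.8 -1.1 -1.7] gap 20.5 q [ 0.42  0.09  1.53 -0.    1.53  1.9 ]
now xyz [36.8  3.4 -1.1]
after turn xyz [36.8  3.4 -1.1]
roll -0.001
```

View pics/w2.png

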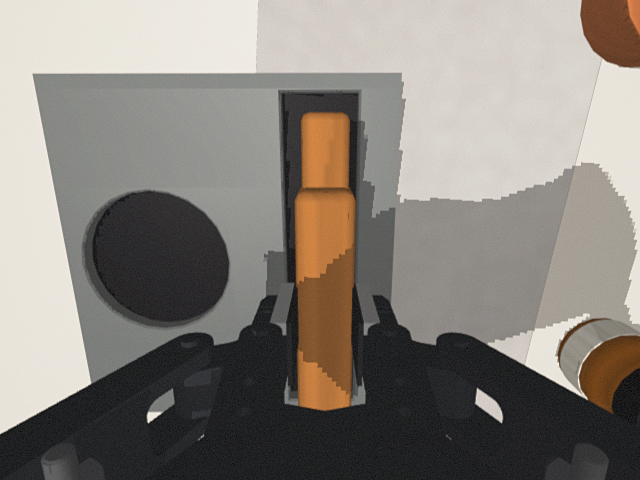

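The wrist view shows the burnisher held level above the slot. Its far tip end is at (325,113) and the slot's far edge at row 91, columns 279 to 360.

```bash
python3 go.py 525 269.2 26 4.8; python3 - <<'E'
from h import *
z=.0628-.012+.014
P=[wray(302,118,z),wray(349,118,z),wray(279,91,.02),wray(360,91,.02),wray(284,230,.02),wray(325,113,z),wray(297,190,z+.012),wray(354,190,z+.012)]
print(np.round(P,1).tolist())
f=np.radians(4.8);a=np.array([np.cos(f),np.sin(f)]);n=np.array([-a[1],a[0]]);s=np.array([525,269.2])
for p in P: print(np.round([(p-s)@a,(p-s)@n],1))
E
```

```text
t 5.83 p [522.5 267.9  64.6] phi 4.77 tilt [-1.    -0.005  0.002] F [-0.4  0.1 -0.6] gap 20.4 q [0.42 0.09 1.52 0.   1.53 1.9 ]
now xyz [38.6  2.6 -1.1]
after turn xyz [38.6  2.6 -1.1]
roll -0.001
[[593.9, 281.1], [596.4, 264.5], [609.0, 296.1], [612.8, 258.2], [542.7, 290.2], [599.0, 273.8], [571.5, 281.4], [573.1, 261.3]]
[69.7  6.1]
[ 70.7 -10.6]
[85.9 19.7]
[ 86.6 -18.3]
[19.4 19.5]
[74.1 -1.6]
[47.3  8.3]
[ 47.3 -11.9]
```

Request:
{"name": "play_rows", "arguments": {"deltas": [{"jaw": -1,"xyz": [0,3,-1.7],"roll": 0},{"jaw": -1,"xyz": [15,0,0],"roll": 0},{"jaw": -1,"xyz": [15,0,0],"roll": 0},{"jaw": -1,"xyz": [8,0,0],"roll": 0},{"jaw": -1,"xyz": [4,0,0],"roll": 0},{"jaw": -1,"xyz": [0,0,0],"roll": 0},{"jaw": -1,"xyz": [0,0,0],"roll": 0},{"jaw": -1,"xyz": [0,0,0],"roll": 0}]}}

```text
t: 6.9
eef_pos: [0.5272, 0.2706, 0.0264]
tcp_rot: [1.954, 1.57, 0.468]
contact_force: [-3.6, -0.2, 6.7]
finger_gap: 0.0205
```

Request:
{"name": "play_rows", "arguments": {"deltas": [{"jaw": -0.35,"xyz": [0,0,0],"roll": 0},{"jaw": -0.35,"xyz": [0,0,0],"roll": 0},{"jaw": -0.35,"xyz": [0,0,0],"roll": 0},{"jaw": 0,"xyz": [0,0,0],"roll": 0},{"jaw": 0,"xyz": [0,0,0],"roll": 0},{"jaw": 0,"xyz": [0,0,0],"roll": 0},{"jaw": 0,"xyz": [0,0,0],"roll": 0},{"jaw": 0,"xyz": [-20,0,0],"roll": 0}]}}

```text
t: 7.57
eef_pos: [0.5245, 0.2693, 0.0407]
tcp_rot: [-1.237, 1.563, -2.722]
contact_force: [-1.0, 0.5, -0.7]
finger_gap: 0.0425
```

Request:
{"name": "play_rows", "arguments": {"deltas": [{"jaw": 1,"xyz": [-35,0,0],"roll": 0},{"jaw": 1,"xyz": [-35,0,0],"roll": 0},{"jaw": 1,"xyz": [0,20,29],"roll": 0},{"jaw": 1,"xyz": [0,20,29],"roll": 0},{"jaw": 1,"xyz": [0,20,29],"roll": 0},{"jaw": 1,"xyz": [0,20,29],"roll": 0},{"jaw": 1,"xyz": [0,20,29],"roll": 0},{"jaw": 1,"xyz": [0,0,0],"roll": 0}]}}

```text
t: 8.23
eef_pos: [0.6418, 0.1288, 0.1145]
tcp_rot: [0.262, 1.568, -1.23]
contact_force: [0.3, -1.0, -0.5]
finger_gap: 0.085
```

```bash
python3 go.py 660.2 126.1 7 4.8; python3 - <<'E'
from h import *
snap('wrist','w3.png')
c=snap('top','t3.png');a=cv2.imread('pics/t3.png')[100:300,90:290];w=cv2.imread('pics/w3.png')
cv2.imwrite('pics/v3.png',cv2.hconcat([cv2.resize(a,(400,400)),cv2.resize(w,(400,300)).copy() if 0 else cv2.copyMakeBorder(cv2.resize(w,(400,300)),0,100,0,0,0)]))
E
```

```text
t 8.23 p [641.8 128.8 114.5] phi 4.54 tilt [-1.     0.001  0.003] F [ 0.3 -1.  -0.5] gap 85.0 q [ 0.15  0.24  1.27 -0.    1.63  1.64]
now xyz [107.5  18.1   4.1]
after turn xyz [107.5  18.1   4.2]
roll -0.005
```

View pics/v3.png

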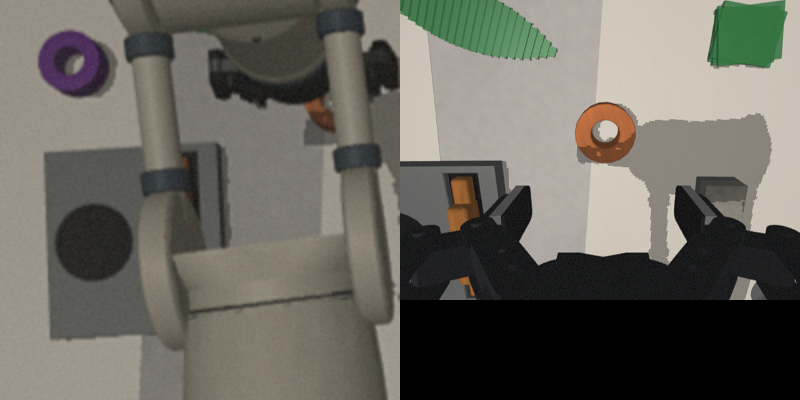

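The wrist view shows the burnisher lying in the slot, and the reel centred at about (328,211) in full-image pixels. Now the reel.

Request:
{"name": "play_rows", "arguments": {"deltas": [{"jaw": 1,"xyz": [0,18,4.5],"roll": 0},{"jaw": 1,"xyz": [25,0,0],"roll": 0},{"jaw": 1,"xyz": [25,0,0],"roll": 0},{"jaw": 1,"xyz": [25,0,0],"roll": 0},{"jaw": 1,"xyz": [20,0,0],"roll": 0},{"jaw": 1,"xyz": [13,0,0],"roll": 0},{"jaw": 1,"xyz": [0,0,0],"roll": 0},{"jaw": 0.5,"xyz": [0,0,0],"roll": 0}]}}

```text
t: 9.0
eef_pos: [0.6566, 0.1323, 0.0071]
tcp_rot: [-1.677, 1.57, 3.121]
contact_force: [0.5, 0.4, 0.2]
finger_gap: 0.0755
```

Request:
{"name": "play_rows", "arguments": {"deltas": [{"jaw": -1,"xyz": [0,0,0],"roll": 0},{"jaw": -1,"xyz": [0,0,0],"roll": 0},{"jaw": -1,"xyz": [0,0,0],"roll": 0},{"jaw": -1,"xyz": [0,0,0],"roll": 0},{"jaw": -1,"xyz": [0,0,0],"roll": 0},{"jaw": -1,"xyz": [0,0,0],"roll": 0},{"jaw": -1,"xyz": [-10,0,0],"roll": 0},{"jaw": -1,"xyz": [-20,0,0],"roll": 0}]}}

```text
t: 9.67
eef_pos: [0.6554, 0.1312, 0.0349]
tcp_rot: [-1.519, 1.565, -3.005]
contact_force: [0.3, -0.1, -2.4]
finger_gap: 0.0582
```

```bash
python3 go.py 517.9 353 110 4.8
```

```text
t 9.67 p [655.4 131.2  34.9] phi 4.86 tilt [-1.    -0.006  0.   ] F [ 0.3 -0.1 -2.4] gap 58.2 q [0.15 0.32 1.31 0.   1.51 1.63]
now xyz [ -75.1 -118.2 -232.7]
after turn xyz [ -75.1 -118.4 -232.5]
roll 0.001
```

Request:
{"name": "play_rows", "arguments": {"deltas": [{"jaw": -1,"xyz": [-30,0,0],"roll": 0},{"jaw": -1,"xyz": [-20,-15,-30],"roll": 0},{"jaw": -1,"xyz": [-20,-15,-30],"roll": 0},{"jaw": -1,"xyz": [0,-15,-30],"roll": 0},{"jaw": -1,"xyz": [0,-15,-30],"roll": 0},{"jaw": -1,"xyz": [0,-15,-30],"roll": 0},{"jaw": -1,"xyz": [0,-15,-30],"roll": 0},{"jaw": -1,"xyz": [0,-15,-30],"roll": 0}]}}

```text
t: 10.33
eef_pos: [0.5337, 0.333, 0.108]
tcp_rot: [2.27, 1.57, 0.784]
contact_force: [0.6, 0.1, -0.9]
finger_gap: 0.0582
```

Request:
{"name": "play_rows", "arguments": {"deltas": [{"jaw": -1,"xyz": [20,-13,-22],"roll": 0},{"jaw": -1,"xyz": [20,0,0],"roll": 0},{"jaw": -1,"xyz": [10,0,0],"roll": 0},{"jaw": -1,"xyz": [0,0,0],"roll": 0},{"jaw": -1,"xyz": [0,0,0],"roll": 0},{"jaw": -1,"xyz": [0,0,0],"roll": 0},{"jaw": -1,"xyz": [0,0,0],"roll": 0},{"jaw": -1,"xyz": [0,0,0],"roll": 0}]}}

```text
t: 11.0
eef_pos: [0.5211, 0.3524, 0.0588]
tcp_rot: [2.022, 1.568, 0.535]
contact_force: [-0.7, -0.6, -1.2]
finger_gap: 0.0588
```

```bash
python3 go.py 517.9 353 20 4.8; python3 - <<'E'
from h import *
snap('wrist','w4.png')
E
```

```text
t 11.00 p [521.1 352.4  58.8] phi 4.79 tilt [-1.     0.002 -0.001] F [-0.7 -0.6 -1.2] gap 58.8 q [ 0.54  0.2   1.42 -0.    1.52  2.03]
now xyz [38.8 -3.1 -0.9]
after turn xyz [38.8 -3.1 -0.9]
roll -0.000
```

View pics/w4.png

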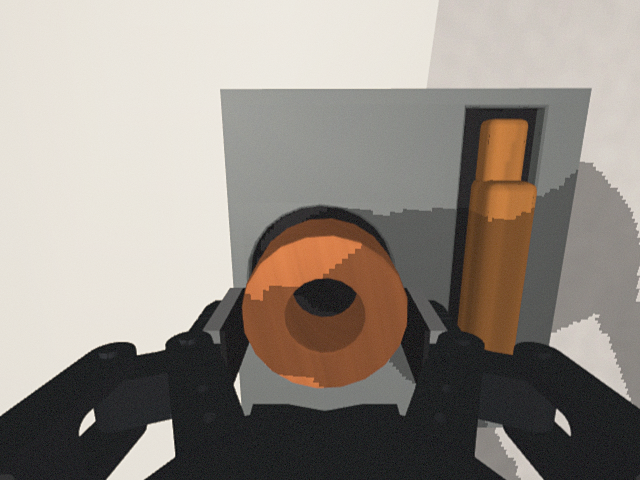

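The burnisher lies down in the slot with margin all round (tip end at row 119, slot end at 107). The reel is held level, its top face spanning columns 243 to 407 and rows 218 to 387.

```bash
python3 - <<'E'
from h import *
for z in (.0816,): print([wray(*p,z).round(1) for p in [(325,218),(325,387),(243,303),(407,303)]])
print(wray(320,206,.02).round(1), wray(249,258,.02).round(1),wray(395,258,.02).round(1)); f=np.radians(4.8);print(np.array([517.9,353])+37*np.array([np.cos(f),np.sin(f)]))
E
```

```text
[array([561.3, 354.8]), array([499. , 349.6]), array([529.4, 380.2]), array([534. , 324.8])]
[554.  356.7] [524.9 389.8] [531.  317.5]
[554.77023579 356.0960802 ]
```

```bash
python3 - <<'E'
from h import *
im=cv2.imread('pics/w4.png')[190:410,220:430]
cv2.imwrite('pics/w4c.png',cv2.resize(cv2.convertScaleAbs(im,alpha=1.5),None,fx=3,fy=2.7,interpolation=cv2.INTER_CUBIC))
z=.0816; print([wray(*p,z).round(1) for p in [(325,278),(325,352),(285,314),(365,314)]])
E
```

```text
[array([540.5, 353.4]), array([513.1, 351.1]), array([526.4, 365.8]), array([528.7, 338.7])]
```

View pics/w4c.png

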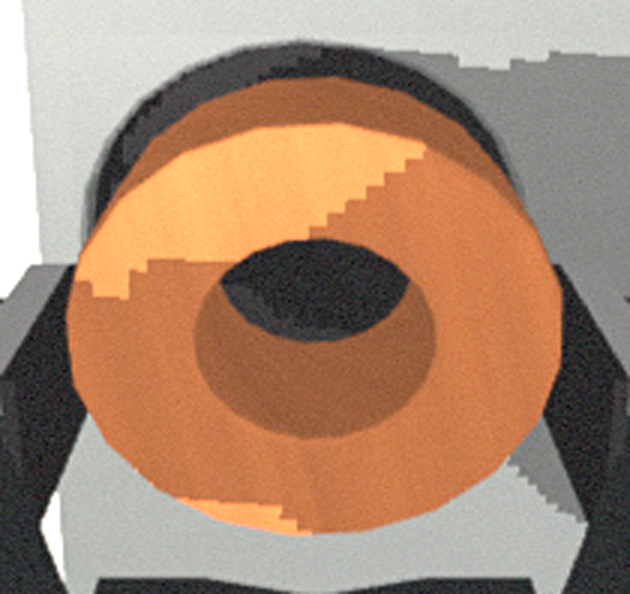

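The reel's hole measures 27 mm, as it should, and its centre is (527,352), so it needs about -9.4 mm along tool y.

Request:
{"name": "play_rows", "arguments": {"deltas": [{"jaw": -1,"xyz": [0,-9.4,-1.2],"roll": 0},{"jaw": -1,"xyz": [0,0,0],"roll": 0},{"jaw": -1,"xyz": [15,0,0],"roll": 0},{"jaw": -1,"xyz": [12,0,0],"roll": 0},{"jaw": -1,"xyz": [6,0,0],"roll": 0},{"jaw": -1,"xyz": [4,0,0],"roll": 0},{"jaw": -1,"xyz": [0,0,0],"roll": 0},{"jaw": -1,"xyz": [0,0,0],"roll": 0}]}}

```text
t: 12.27
eef_pos: [0.5102, 0.353, 0.0224]
tcp_rot: [-1.54, 1.571, -3.026]
contact_force: [-5.9, -4.1, 10.4]
finger_gap: 0.0583
```

Request:
{"name": "play_rows", "arguments": {"deltas": [{"jaw": 0.6,"xyz": [0,0,0],"roll": 0},{"jaw": 0.6,"xyz": [0,0,0],"roll": 0},{"jaw": 0.6,"xyz": [0,0,0],"roll": 0},{"jaw": 0.8,"xyz": [0,0,0],"roll": 0},{"jaw": 0.8,"xyz": [0,0,0],"roll": 0},{"jaw": 0.8,"xyz": [-20,0,0],"roll": 0},{"jaw": 0.8,"xyz": [-35,0,0],"roll": 0},{"jaw": 0.8,"xyz": [-35,0,0],"roll": 0}]}}

```text
t: 12.93
eef_pos: [0.5095, 0.3524, 0.109]
tcp_rot: [-1.115, 1.566, -2.601]
contact_force: [0.9, 0.5, -0.2]
finger_gap: 0.0766
```

```bash
python3 go.py 577.1 -6.8 110 3.5 
```

```text
t 12.93 p [509.5 352.4 109. ] phi 4.85 tilt [-1.    -0.004  0.002] F [ 0.9  0.5 -0.2] gap 76.6 q [0.55 0.16 1.38 0.   1.61 2.04]
now xyz [ -1.   37.  363.6]
after turn xyz [ -1.   45.6 362.6]
roll 0.024
```

```bash
python3 - <<'E'
from h import *
snap('wrist','w5.png')
E
```

```text
(no output)
```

View pics/w5.png

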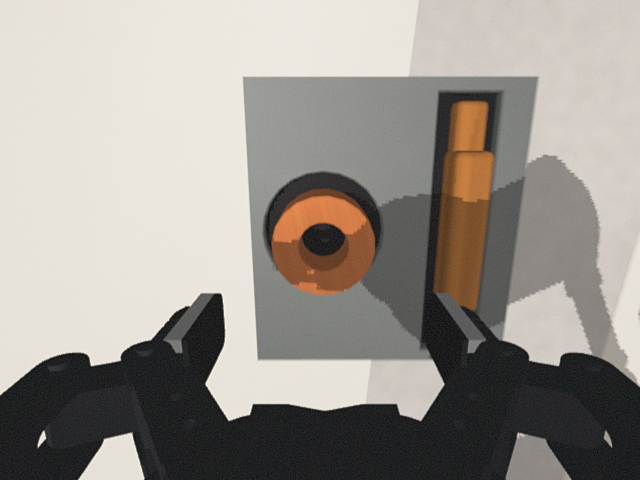

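```bash
python3 - <<'E'
from h import *
for z in (.042,.05): print([wray(*p,z).round(1) for p in [(298,247),(349,247),(324,223),(324,270),(273,247),(376,247),(325,296)]])
print([wray(*p,.02).round(1) for p in [(322,172),(265,230),(383,230)]])
im=cv2.imread('pics/w5.png')[160:310,250:400]
cv2.imwrite('pics/w5c.png',cv2.resize(cv2.convertScaleAbs(im,alpha=1.6),None,fx=4,fy=4,interpolation=cv2.INTER_CUBIC))
E
```

```text
[array([514.2, 370. ]), array([518., 340.]), array([530.9, 355.4]), array([501.8, 352.2]), array([512.9, 382.1]), array([517.7, 322.8]), array([485. , 349.2])]
[array([516.1, 366.7]), array([518.5, 338.9]), array([530.9, 353.8]), array([504.1, 351.6]), array([515.2, 380.9]), array([520. , 324.2]), array([488.5, 349.9])]
[array([556. , 357.5]), array([517.1, 390.3]), array([523.4, 316.3])]
```

View pics/w5c.png

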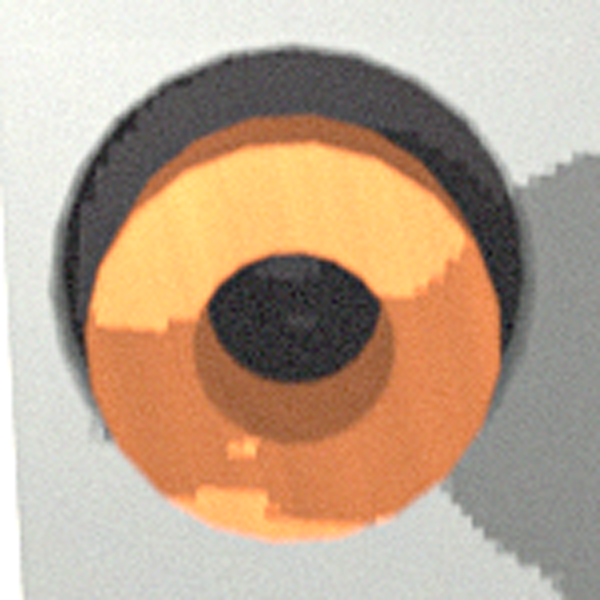

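Measured at its seated height (top at 42 mm) the reel is 59.5 mm across and centred at (516.4,353.8) against the cut-out's (518,353), so it is fully down. Next the stone.

Request:
{"name": "play_rows", "arguments": {"deltas": [{"jaw": 0.8,"xyz": [0,5,36],"roll": 0.024},{"jaw": 0.8,"xyz": [0,5,36],"roll": 0},{"jaw": 0.8,"xyz": [0,5,36],"roll": 0},{"jaw": 0.8,"xyz": [0,5,36],"roll": 0},{"jaw": 0.8,"xyz": [0,5,36],"roll": 0},{"jaw": 0.8,"xyz": [0,5,36],"roll": 0},{"jaw": 0.8,"xyz": [0,5,36],"roll": 0},{"jaw": 0.8,"xyz": [0,5,36],"roll": 0}]}}

```text
t: 14.5
eef_pos: [0.5689, 0.0665, 0.1106]
tcp_rot: [1.664, 1.57, 0.155]
contact_force: [2.3, -0.1, -0.3]
finger_gap: 0.0769
```

Request:
{"name": "play_rows", "arguments": {"deltas": [{"jaw": 0.8,"xyz": [0,5,36],"roll": 0},{"jaw": 0.8,"xyz": [0,5,36],"roll": 0},{"jaw": 0.8,"xyz": [10,0,0],"roll": 0},{"jaw": 0.8,"xyz": [10,0,0],"roll": 0},{"jaw": 0.8,"xyz": [0,0,0],"roll": 0},{"jaw": 0.8,"xyz": [0,0,0],"roll": 0},{"jaw": 0.8,"xyz": [0,0,0],"roll": 0},{"jaw": 0.8,"xyz": [0,0,0],"roll": 0}]}}

```text
t: 15.17
eef_pos: [0.5833, -0.0018, 0.0908]
tcp_rot: [1.664, 1.57, 0.156]
contact_force: [0.3, -0.7, -0.3]
finger_gap: 0.0767
```

```bash
python3 go.py 577.1 -6.8 10 3.5; python3 - <<'E'
from h import *
snap('wrist','w6.png')
E
```

```text
t 15.17 p [583.3  -1.8  90.8] phi 3.59 tilt [-1.     0.001 -0.   ] F [ 0.3 -0.7 -0.3] gap 76.7 q [-0.06  0.06  1.51  0.    1.57  1.45]
now xyz [80.8 -6.5  4.6]
after turn xyz [80.8 -6.5  4.6]
roll 0.002
```

View pics/w6.png

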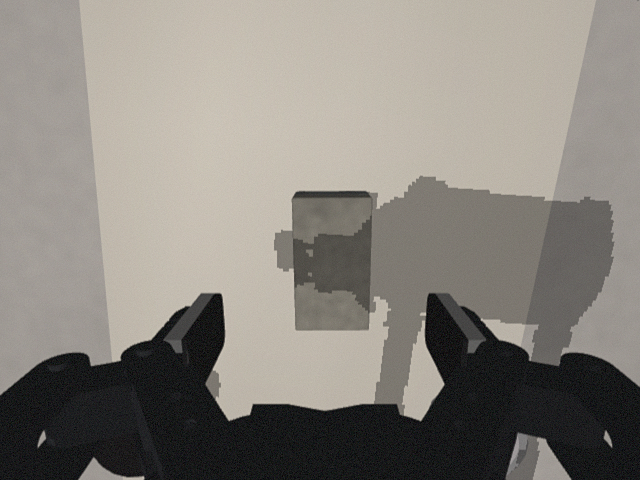

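```bash
python3 - <<'E'
from h import *
P=np.array([wray(*p,.028) for p in [(293,198),(371,196),(369,330),(296,330)]]);print(P.round(1),P.mean(0))
E
python3 go.py 578 -7.5 10 3.5
```

```text
[[616.4  16.4]
 [620.2 -26. ]
 [540.1 -32.6]
 [537.4  10.8]] [578.52051232  -7.86363522]
t 15.42 p [583.3  -2.7  90.7] phi 3.52 tilt [-1.     0.001  0.   ] F [ 0.9 -0.9 -0.3] gap 77.0 q [-0.06  0.06  1.51  0.    1.57  1.45]
now xyz [80.7 -5.6  4.5]
after turn xyz [80.7 -5.6  4.5]
roll 0.000
```

Request:
{"name": "play_rows", "arguments": {"deltas": [{"jaw": 0.8,"xyz": [0,-5.6,4.8],"roll": -0.01},{"jaw": 0.8,"xyz": [25,0,0],"roll": 0},{"jaw": 0.8,"xyz": [25,0,0],"roll": 0},{"jaw": 0.8,"xyz": [20,0,0],"roll": 0},{"jaw": 0.8,"xyz": [10,0,0],"roll": 0},{"jaw": 0.8,"xyz": [0,0,0],"roll": 0},{"jaw": 0,"xyz": [0,0,0],"roll": 0},{"jaw": -1,"xyz": [0,0,0],"roll": 0}]}}

```text
t: 16.08
eef_pos: [0.5789, -0.0084, 0.0121]
tcp_rot: [1.418, 1.568, -0.082]
contact_force: [0.4, 0.2, -0.3]
finger_gap: 0.0545
```

Request:
{"name": "play_rows", "arguments": {"deltas": [{"jaw": -1,"xyz": [0,0,0],"roll": 0},{"jaw": -1,"xyz": [0,0,0],"roll": 0},{"jaw": -1,"xyz": [0,0,0],"roll": 0},{"jaw": -1,"xyz": [0,0,0],"roll": 0},{"jaw": -1,"xyz": [0,0,0],"roll": 0},{"jaw": -1,"xyz": [0,0,0],"roll": 0},{"jaw": -1,"xyz": [-15,0,0],"roll": 0},{"jaw": -1,"xyz": [-25,0,0],"roll": 0}]}}

```text
t: 16.75
eef_pos: [0.5756, -0.0081, 0.0473]
tcp_rot: [-1.698, 1.564, 3.086]
contact_force: [-0.9, -0.9, -2.3]
finger_gap: 0.0427
```

Request:
{"name": "play_rows", "arguments": {"deltas": [{"jaw": -1,"xyz": [-30,0,0],"roll": 0},{"jaw": -1,"xyz": [-30,0,0],"roll": 0},{"jaw": -1,"xyz": [0,0,0],"roll": -0.094},{"jaw": -1,"xyz": [0,0,0],"roll": -0.093},{"jaw": -1,"xyz": [0,0,0],"roll": 0},{"jaw": -1,"xyz": [0,0,0],"roll": 0},{"jaw": -1,"xyz": [0,0,0],"roll": 0},{"jaw": -1,"xyz": [0,0,0],"roll": 0}]}}

```text
t: 17.42
eef_pos: [0.5775, -0.0082, 0.1095]
tcp_rot: [-1.872, 1.569, 3.097]
contact_force: [-0.8, 0.4, -3.0]
finger_gap: 0.0423
```

```bash
python3 go.py 496.3 -379.2 60 14.6
```

```text
t 17.42 p [577.5  -8.2 109.5] phi 14.67 tilt [-1.    -0.001 -0.   ] F [-0.8  0.4 -3. ] gap 42.3 q [-0.07  0.04  1.5  -0.    1.6   1.24]
now xyz [  49.5 -172.5  338.4]
after turn xyz [  49.5 -172.1  338.6]
roll 0.001
```

Request:
{"name": "play_rows", "arguments": {"deltas": [{"jaw": -1,"xyz": [0,-16,31],"roll": 0},{"jaw": -1,"xyz": [0,-16,31],"roll": 0},{"jaw": -1,"xyz": [0,-16,31],"roll": 0},{"jaw": -1,"xyz": [0,-16,31],"roll": 0},{"jaw": -1,"xyz": [0,-16,31],"roll": 0},{"jaw": -1,"xyz": [0,-16,31],"roll": 0},{"jaw": -1,"xyz": [0,-16,31],"roll": 0},{"jaw": -1,"xyz": [0,-16,31],"roll": 0}]}}

```text
t: 18.08
eef_pos: [0.5166, -0.2822, 0.1099]
tcp_rot: [-2.473, 1.57, 2.495]
contact_force: [1.4, 0.1, -2.6]
finger_gap: 0.0426
```

Request:
{"name": "play_rows", "arguments": {"deltas": [{"jaw": -1,"xyz": [0,-16,31],"roll": 0},{"jaw": -1,"xyz": [0,-16,31],"roll": 0},{"jaw": -1,"xyz": [20,-12,29],"roll": 0},{"jaw": -1,"xyz": [20,0,0],"roll": 0},{"jaw": -1,"xyz": [10,0,0],"roll": 0},{"jaw": -1,"xyz": [0,0,0],"roll": 0},{"jaw": -1,"xyz": [0,0,0],"roll": 0},{"jaw": -1,"xyz": [0,0,0],"roll": 0}]}}

```text
t: 18.75
eef_pos: [0.4989, -0.3792, 0.0616]
tcp_rot: [0.743, 1.569, -0.569]
contact_force: [-1.1, -1.0, -2.5]
finger_gap: 0.0426
```

Request:
{"name": "play_rows", "arguments": {"deltas": [{"jaw": -1,"xyz": [0,0,0],"roll": 0},{"jaw": -1,"xyz": [0,0,0],"roll": 0},{"jaw": -1,"xyz": [0,0,0],"roll": 0},{"jaw": -1,"xyz": [0,0,0],"roll": 0},{"jaw": -1,"xyz": [0,0,0],"roll": 0},{"jaw": -1,"xyz": [0,0,0],"roll": 0},{"jaw": -1,"xyz": [0,0,0],"roll": 0},{"jaw": -1,"xyz": [0,0,0],"roll": 0}]}}

```text
t: 19.42
eef_pos: [0.498, -0.3799, 0.0603]
tcp_rot: [3.061, 1.571, 1.748]
contact_force: [-0.4, -0.2, -2.9]
finger_gap: 0.0428
```

```bash
python3 go.py 496.3 -379.2 23 14.6; python3 - <<'E'
from h import *
snap('wrist','w7.png')
E
```

```text
t 19.42 p [ 498.  -379.9   60.3] phi 14.77 tilt [-1.  0. -0.] F [-0.4 -0.2 -2.9] gap 42.8 q [-0.71  0.19  1.42  0.    1.53  0.61]
now xyz [37.3 -1.5 -1.1]
after turn xyz [37.3 -1.5 -1.1]
roll 0.003
```

View pics/w7.png

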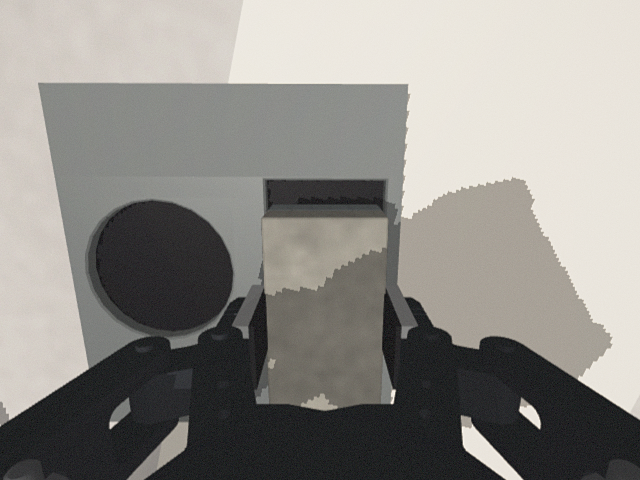

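```bash
python3 - <<'E'
from h import *
f=np.radians(14.7);a=np.array([np.cos(f),np.sin(f)]);n=np.array([-a[1],a[0]]);s=np.array([496.3,-379.2])
for u,v,z in [(262,218,.0778),(387,217,.0778),(264,179,.02),(386,179,.02)]:
    p=wray(u,v,z)-s; print(np.round([p@a,p@n],1))
E
```

```text
[40.6 19.1]
[ 41.  -22.9]
[47.8 27. ]
[ 47.9 -31.3]
```

The stone and the slot line up within 1 mm in the wrist view (stone edge at row 217, slot edge at row 179). I'll lower it now.

Request:
{"name": "play_rows", "arguments": {"deltas": [{"jaw": -1,"xyz": [15,0,0],"roll": 0},{"jaw": -1,"xyz": [12,0,0],"roll": 0},{"jaw": -1,"xyz": [6,0,0],"roll": 0},{"jaw": -1,"xyz": [4,0,0],"roll": 0},{"jaw": -1,"xyz": [0,0,0],"roll": 0},{"jaw": -1,"xyz": [0,0,0],"roll": 0},{"jaw": -1,"xyz": [0,0,0],"roll": 0},{"jaw": 0.3,"xyz": [0,0,0],"roll": 0}]}}

```text
t: 20.33
eef_pos: [0.4982, -0.38, 0.024]
tcp_rot: [0.657, 1.57, -0.656]
contact_force: [-0.3, 0.3, -0.0]
finger_gap: 0.0531
```

Request:
{"name": "play_rows", "arguments": {"deltas": [{"jaw": 0.3,"xyz": [0,0,0],"roll": 0},{"jaw": 0.3,"xyz": [0,0,0],"roll": 0},{"jaw": 0.4,"xyz": [0,0,0],"roll": 0},{"jaw": 0.4,"xyz": [0,0,0],"roll": 0},{"jaw": 0.4,"xyz": [-20,0,0],"roll": 0},{"jaw": 0.4,"xyz": [-30,0,0],"roll": 0},{"jaw": 1,"xyz": [-30,0,0],"roll": 0},{"jaw": 1,"xyz": [0,0,0],"roll": 0}]}}

```text
t: 21.0
eef_pos: [0.5004, -0.3818, 0.1112]
tcp_rot: [0.606, 1.56, -0.707]
contact_force: [-0.1, -1.0, 1.8]
finger_gap: 0.0816
```

```bash
python3 go.py 463 -113 90 14.7; python3 - <<'E'
from h import *
snap('wrist','w8.png')
E
```

```text
t 21.00 p [ 500.4 -381.8  111.2] phi 14.78 tilt [-1.     0.006  0.009] F [-0.1 -1.   1.8] gap 81.6 q [-0.71  0.17  1.36 -0.    1.6   0.61]
now xyz [  21.2   32.4 -269.5]
after turn xyz [  21.2   32.1 -269.5]
roll 0.001
```

View pics/w8.png

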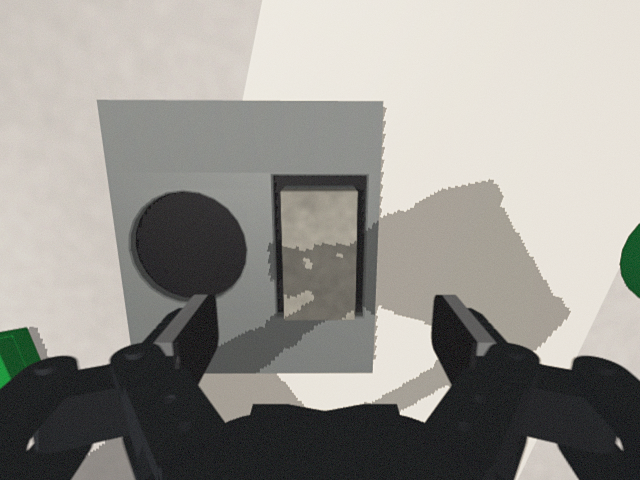

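The stone lies in its slot with a gap on every side (top face columns 280 to 357, slot 271 to 368). Now the tin.

Request:
{"name": "play_rows", "arguments": {"deltas": [{"jaw": 1,"xyz": [0,4.2,-33.4],"roll": 0},{"jaw": 1,"xyz": [0,4.2,-33.4],"roll": 0},{"jaw": 1,"xyz": [0,4.2,-33.4],"roll": 0},{"jaw": 1,"xyz": [0,4.2,-33.4],"roll": 0},{"jaw": 1,"xyz": [0,4.2,-33.4],"roll": 0},{"jaw": 1,"xyz": [0,4.2,-33.4],"roll": 0},{"jaw": 1,"xyz": [0,4.2,-33.4],"roll": 0},{"jaw": 1,"xyz": [0,4.2,-33.4],"roll": 0}]}}

```text
t: 21.72
eef_pos: [0.4614, -0.1113, 0.102]
tcp_rot: [-2.208, 1.569, 2.762]
contact_force: [0.6, 0.3, -0.1]
finger_gap: 0.0853
```

Request:
{"name": "play_rows", "arguments": {"deltas": [{"jaw": 1,"xyz": [15,0,0],"roll": 0},{"jaw": 1,"xyz": [10,0,0],"roll": 0},{"jaw": 1,"xyz": [0,0,0],"roll": 0},{"jaw": 1,"xyz": [0,0,0],"roll": 0},{"jaw": 1,"xyz": [0,0,0],"roll": 0},{"jaw": 1,"xyz": [0,0,0],"roll": 0},{"jaw": 1,"xyz": [0,0,0],"roll": 0},{"jaw": 1,"xyz": [0,0,0],"roll": 0}]}}

```text
t: 22.38
eef_pos: [0.4626, -0.1135, 0.0787]
tcp_rot: [0.947, 1.57, -0.367]
contact_force: [0.2, 0.3, -0.5]
finger_gap: 0.0855
```

```bash
python3 go.py 463.5 -113 7 14.7;  python3 - <<'E'
from h import *
snap('wrist','w9.png')
g=cv2.medianBlur(cv2.imread('pics/w9.png',0),5)
C=cv2.HoughCircles(g[100:380],cv2.HOUGH_GRADIENT,1.5,40,param1=80,param2=30,minRadius=40,maxRadius=75)
for x,y,q in (C[0][:4] if C is not None else []): print(x,y+100,q,wray(float(x),float(y+100),.03))
E
```

```text
t 22.38 p [ 462.6 -113.5   78.7] phi 14.72 tilt [-1.     0.001  0.   ] F [ 0.2  0.3 -0.5] gap 85.5 q [-0.31 -0.22  1.8  -0.    1.56  1.  ]
now xyz [71.7  1.  -0.3]
after turn xyz [71.7  1.  -0.3]
roll 0.000
320.25 259.75 55.3 [ 465.38978877 -111.22892225]
629.25 322.75 54.25 [ 473.53904466 -285.58741448]
```

Request:
{"name": "play_rows", "arguments": {"deltas": [{"jaw": 1,"xyz": [0,2,-1],"roll": 0},{"jaw": 1,"xyz": [25,0,0],"roll": 0},{"jaw": 1,"xyz": [20,0,0],"roll": 0},{"jaw": 1,"xyz": [15,0,0],"roll": 0},{"jaw": 1,"xyz": [11,0,0],"roll": 0},{"jaw": 1,"xyz": [0,0,0],"roll": 0},{"jaw": 0.6,"xyz": [0,0,0],"roll": 0},{"jaw": 0.4,"xyz": [0,0,0],"roll": 0}]}}

```text
t: 23.2
eef_pos: [0.4648, -0.1116, 0.0085]
tcp_rot: [1.018, 1.569, -0.294]
contact_force: [-0.2, -0.0, 0.4]
finger_gap: 0.064
```

Request:
{"name": "play_rows", "arguments": {"deltas": [{"jaw": -1,"xyz": [0,0,0],"roll": 0},{"jaw": -1,"xyz": [0,0,0],"roll": 0},{"jaw": -1,"xyz": [0,0,0],"roll": 0},{"jaw": -1,"xyz": [0,0,0],"roll": 0},{"jaw": -1,"xyz": [0,0,0],"roll": 0},{"jaw": -1,"xyz": [0,0,0],"roll": 0},{"jaw": -1,"xyz": [0,0,0],"roll": 0},{"jaw": -1,"xyz": [0,0,0],"roll": 0}]}}

```text
t: 23.87
eef_pos: [0.4653, -0.1118, 0.0092]
tcp_rot: [1.039, 1.567, -0.275]
contact_force: [0.4, 0.6, 6.3]
finger_gap: 0.0583
```

Request:
{"name": "play_rows", "arguments": {"deltas": [{"jaw": -1,"xyz": [-10,0,0],"roll": 0},{"jaw": -1,"xyz": [-20,0,0],"roll": 0},{"jaw": -1,"xyz": [-30,0,0],"roll": 0},{"jaw": -1,"xyz": [-30,0,0],"roll": 0},{"jaw": -1,"xyz": [0,0,0],"roll": 0},{"jaw": -1,"xyz": [0,0,0],"roll": 0},{"jaw": -1,"xyz": [0,0,0],"roll": 0},{"jaw": -1,"xyz": [0,0,0],"roll": 0}]}}

```text
t: 24.53
eef_pos: [0.4632, -0.1112, 0.0957]
tcp_rot: [-2.134, 1.568, 2.836]
contact_force: [-0.2, 0.4, -0.5]
finger_gap: 0.058
```

```bash
python3 go.py 475.5 -298 60 14.7
```

```text
t 24.53 p [ 463.2 -111.2   95.7] phi 14.77 tilt [-1.    -0.002 -0.001] F [-0.2  0.4 -0.5] gap 58.0 q [-0.31 -0.23  1.78 -0.    1.6   1.01]
now xyz [ 35.7 -35.7 183.8]
after turn xyz [ 35.7 -35.5 183.8]
roll 0.001
```

Request:
{"name": "play_rows", "arguments": {"deltas": [{"jaw": -1,"xyz": [0,-6,30.5],"roll": 0},{"jaw": -1,"xyz": [0,-6,30.5],"roll": 0},{"jaw": -1,"xyz": [0,-6,30.5],"roll": 0},{"jaw": -1,"xyz": [0,-6,30.5],"roll": 0},{"jaw": -1,"xyz": [0,-6,30.5],"roll": 0},{"jaw": -1,"xyz": [15,-6,30.5],"roll": 0},{"jaw": -1,"xyz": [20,0,0],"roll": 0},{"jaw": -1,"xyz": [0,0,0],"roll": 0}]}}

```text
t: 25.2
eef_pos: [0.4728, -0.2972, 0.0559]
tcp_rot: [-2.448, 1.56, 2.519]
contact_force: [-0.2, 0.5, -1.3]
finger_gap: 0.0578
```

Request:
{"name": "play_rows", "arguments": {"deltas": [{"jaw": -1,"xyz": [0,0,0],"roll": 0},{"jaw": -1,"xyz": [0,0,0],"roll": 0},{"jaw": -1,"xyz": [0,0,0],"roll": 0},{"jaw": -1,"xyz": [0,0,0],"roll": 0},{"jaw": -1,"xyz": [0,0,0],"roll": 0},{"jaw": -1,"xyz": [0,0,0],"roll": 0},{"jaw": -1,"xyz": [0,0,0],"roll": 0},{"jaw": -1,"xyz": [0,0,0],"roll": 0}]}}

```text
t: 25.87
eef_pos: [0.476, -0.2975, 0.0626]
tcp_rot: [0.639, 1.57, -0.673]
contact_force: [0.2, -0.5, -1.6]
finger_gap: 0.0581
```

```bash
python3 go.py 475.5 -298 20 14.7; python3 - <<'E'
from h import *
snap('wrist','w10.png')
im=cv2.imread('pics/w10.png'); cv2.imwrite('pics/w10c.png',cv2.resize(cv2.convertScaleAbs(im[160:410,200:460],alpha=1.2),None,fx=2.4,fy=2.4,interpolation=cv2.INTER_CUBIC))
E
```

```text
t 25.87 p [ 476.  -297.5   62.6] phi 14.78 tilt [-1.  0.  0.] F [ 0.2 -0.5 -1.6] gap 58.1 q [-0.62  0.02  1.6  -0.    1.52  0.69]
now xyz [42.6 -0.6  0.4]
after turn xyz [42.6 -0.6  0.4]
roll 0.001
```

View pics/w10c.png

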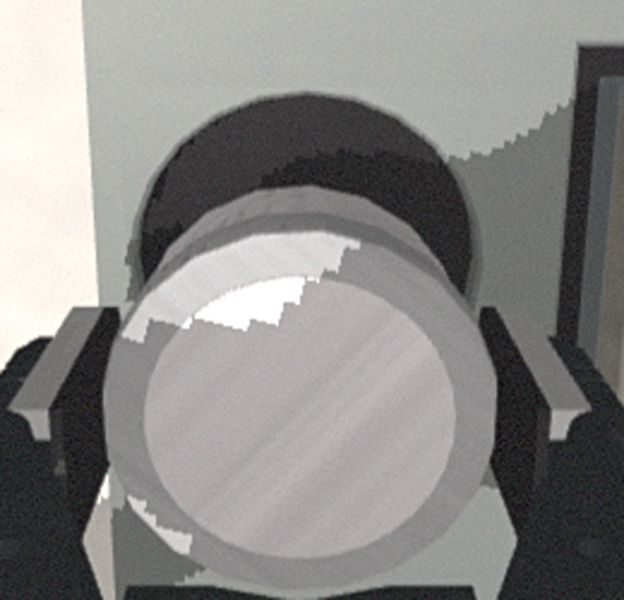

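```bash
python3 - <<'E'
from h import *
f=np.radians(14.7);a=np.array([np.cos(f),np.sin(f)]);n=np.array([-a[1],a[0]]);s=np.array([475.5,-298])
for u,v,z in [(325,256.7,.085),(325,405.8,.085),(243,328,.085),(407,328,.085),(327,198.3,.02),(255.4,260,.02),(400.8,260,.02)]:
    p=wray(u,v,z)-s; print(np.round([p@a,p@n],1))
E
```

```text
[27.7 -0.6]
[-30.   -0.7]
[ 1.7 27.9]
[  1.8 -29.3]
[37.3 -1.7]
[ 5.6 34.7]
[  5.7 -39.6]
```

The tin is held level, lid up, and is within about 1.5 mm of the cut-out's centre.

Request:
{"name": "play_rows", "arguments": {"deltas": [{"jaw": -1,"xyz": [0,1.2,0.8],"roll": 0},{"jaw": -1,"xyz": [15,0,0],"roll": 0},{"jaw": -1,"xyz": [15,0,0],"roll": 0},{"jaw": -1,"xyz": [7,0,0],"roll": 0},{"jaw": -1,"xyz": [4,0,0],"roll": 0},{"jaw": -1,"xyz": [0,0,0],"roll": 0},{"jaw": -1,"xyz": [0,0,0],"roll": 0},{"jaw": -1,"xyz": [0,0,0],"roll": 0}]}}

```text
t: 26.93
eef_pos: [0.4775, -0.2982, 0.0217]
tcp_rot: [0.734, 1.57, -0.579]
contact_force: [0.3, -0.1, -0.3]
finger_gap: 0.0577
```

Request:
{"name": "play_rows", "arguments": {"deltas": [{"jaw": 0.55,"xyz": [0,0,0],"roll": 0},{"jaw": 0.55,"xyz": [0,0,0],"roll": 0},{"jaw": 0.55,"xyz": [0,0,0],"roll": 0},{"jaw": 0.6,"xyz": [0,0,0],"roll": 0},{"jaw": 0.6,"xyz": [0,0,0],"roll": 0},{"jaw": 0.6,"xyz": [-15,0,0],"roll": 0},{"jaw": 0.6,"xyz": [-35,0,0],"roll": 0},{"jaw": 0.6,"xyz": [-35,0,0],"roll": 0}]}}

```text
t: 27.6
eef_pos: [0.4761, -0.2972, 0.1052]
tcp_rot: [-2.447, 1.566, 2.523]
contact_force: [2.0, -0.9, 0.6]
finger_gap: 0.068
```

Request:
{"name": "play_rows", "arguments": {"deltas": [{"jaw": 0.6,"xyz": [-35,0,0],"roll": 0},{"jaw": 0.6,"xyz": [-35,-20,0],"roll": 0},{"jaw": 0.6,"xyz": [-10,-30,0],"roll": 0},{"jaw": 0.6,"xyz": [0,-20,0],"roll": 0},{"jaw": 0.6,"xyz": [0,0,0],"roll": 0},{"jaw": 0.6,"xyz": [0,0,0],"roll": 0},{"jaw": 0.6,"xyz": [0,0,0],"roll": 0},{"jaw": 0.6,"xyz": [0,0,0],"roll": 0}]}}

```text
t: 28.27
eef_pos: [0.41, -0.3154, 0.1854]
tcp_rot: [-2.814, 1.569, 2.156]
contact_force: [0.2, -1.4, 0.5]
finger_gap: 0.0685
```

```bash
python3 go.py; python3 - <<'E'
from h import *
snap('wrist','w11.png'); snap('top','t11.png'); snap('scene','s11.png')
w,t,s=[cv2.imread('pics/%s11.png'%k) for k in 'wts']
v=np.vstack([np.hstack([cv2.resize(w,(400,300)),cv2.resize(t,(400,300))]),np.hstack([cv2.resize(s[180:310,100:273],(400,300)),cv2.resize(s[180:310,350:523],(400,300))])])
cv2.imwrite('pics/v11.png',cv2.convertScaleAbs(v,alpha=1.3))
E
```

```text
t 28.27 p [ 410.  -315.4  185.4] phi 14.81 tilt [-1.    -0.    -0.001] F [ 0.2 -1.4  0.5] gap 68.5 q [-0.72 -0.14  1.53  0.    1.74  0.59]
```

View pics/v11.png

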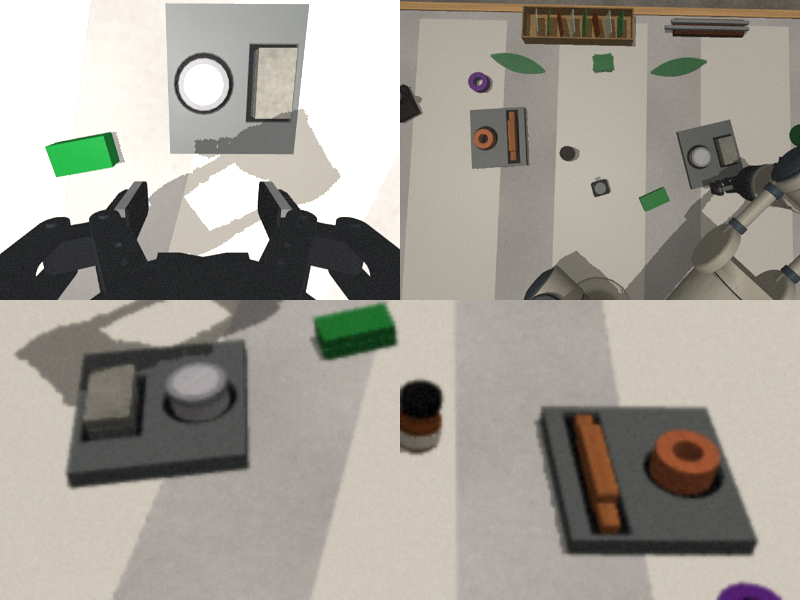

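All four pieces are down in their cut-outs. The jar is still at pixel (267,245), and the purple and green look-alikes have not moved.

```bash
python3 -c "
from rig import r
print(r.finish_job())"
```

```text
the job is handed in; nothing more can be done
None
```

Both kits are made up and the job is handed in, at about 28 s of the 106 s allowed. I placed the burnisher, the reel, the stone and the tin, in that order. No verdict comes back from the hand-in.

- **Last pictures (wrist, top and scene views):** each piece lies flat in the cut-out of its shape with a gap around it, and the tin's lid is up. The gripper is open and clear at 185 mm height.
- **Reel:** measured after release, its centre is about 2 mm from the centre of its cut-out, and its apparent size matches it being fully down.
- **Other pieces:** I judged the burnisher, the stone and the tin seated from the pictures only; I did not measure them after release.
- **Left alone:** the jar is at the same pixel position as at the start. The purple reel and the green block were not touched.
- **Forces:** the highest reading at the end of a move was about 10 N upward (about 13 N in all), when the reel was set down.
- **Disagreements:** the wrist and top cameras differed by 1 to 3 mm. I settled this for each piece with a wrist check over its tray.

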